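Lock the demonstration boom with its ball-lock pin

TASK

The boom's flat end already sits in the grey bench bracket with the holes in line: lock it there with the long ball-lock pin, the one with the orange thumb button, which is parked in the wooden rack. Keep its button squeezed in while you draw it out and push it down through the bracket's holes until its collar sits fully home, then let go so that the button springs out and the balls lock. Leave the short blue-buttoned pin parked in the rack.

Things in the scene. Friction and masses are not known exactly. Their poses are not given: they have to be found in the camera images.
- pin_orange_center (a point): Head centre of the long pin (orange button and top patch), on its axis: 32 mm above its collar's underside, 24 below the head's top. z up the pin, x to the button. Squeeze along x: plain face at x -20 mm, button face (22 wide, 42 tall) at +29, +20 when pressed. Head 26 mm wide (y). Collar 44 dia x 6; shank 16 dia, nose 54 mm under the collar. Upright in a rack hole with about 6 mm play. 0.17 kg.
- orange_button (a joint): How far the orange button is pressed, m: 0 out, 0.009 fully in; springs back, about 5 N holds it in. Out, the two balls near the nose (centres 38.5 mm below the collar's underside) stand out to 34 mm across and catch under the 28 mm hole of rack (plate 8 mm thick) or bracket; fully in, they are flush with the shank and the pin slides freely.
- boom_hole (a point): Mouth centre of the vertical, yellow-ringed hole, 28 mm dia and 30 mm deep right through, on the fixed grey bracket's flat top, 85 mm above the bench; 45 mm free below. z up, x along the boom. The top spans 60 mm in y and x -55 to +37 mm; the boom beyond is lower. With the pin home its collar lies on this face: head centre 32 mm above this point. The pin's turn about z is free.
- pin_blue_center (a point): Bystander: the same point on the short pin with blue button and top patch (same head and collar, shank too short for the bracket). It stands in the rack's other hole, 90 mm from the orange pin; which hole holds which varies. The rack is a fixed wooden stand, top 75 x 170 mm, 85 mm above the bench, its long side roughly along the pins' y.
There are look-alikes about, which are no part of the job. What is shaped like the part that bears pin_orange_center but green is not meant.

How it is judged:
On the way:
1. the orange pin is down in the bracket's hole, within 12 mm of home, with its button still held in (z of pin_orange_center in the frame of boom_hole below 0.044 m and horizontal distance between pin_orange_center and boom_hole below 0.014 m and value of joint orange_button above 0.006 m), for 0.1 s.
At the end, for the whole second after the job is handed in: The orange-buttoned pin stands in the bracket's hole with its collar home (head centre 26 to 38 mm above the hole's mouth, within 12 mm of its axis, upright to 10 degrees), its button sprung out to within 3 mm and still; the blue-buttoned pin is within 30 mm of where it was parked (z of pin_orange_center in the frame of boom_hole between 0.026 and 0.038 m and horizontal distance between pin_orange_center and boom_hole below 0.012 m and angle between the z axis of pin_orange_center and the z axis of boom_hole, either way round below 0.175 rad and value of joint orange_button below 0.003 m and velocity of joint orange_button below 0.01 m/s and distance of pin_blue_center from where it was at the start of the episode below 0.03 m); the robot touches nothing.
It fails at once if the blue-buttoned pin is moved more than 30 mm (distance of pin_blue_center from where it was at the start of the episode above 0.03 m).
It also fails if it takes over 43 s, if anything falls off the work surface, if the arm or the gripper's body presses on something with over 40 N, if the wrist force passes 120 N, or if a joint passes its speed limit or range.

ROBOT

A 7-joint arm with a two-finger parallel gripper is mounted at the origin on the work surface. World frame = base frame: x ahead of the robot, y to its left, z up, the work surface at z = 0. Lengths are in m, angles in rad, forces in N, time in s.
With the tool pointing down it reaches from about 0.4 to 0.875 m from the base axis. Payload 19.3 kg.
Tool frame: the origin (TCP) lies at the very end of the fingers, on their centre line; the grasp point (between the pads) lies bot.tcp_to_grasp behind it (bot.tcp_to_grasp is the distance from the TCP to the grasp point, in m); z points along the fingers, y is the direction in which the jaws open and shut (so a half turn about z gives the same grasp; the last joint's range is limited). The gripper opens to 85 mm and grips with 20 to 120 N. Pads are 22 mm wide; open, the fingers measure 114 mm over their backs; the gripper's body (76 mm by 85 mm) begins 54 mm behind the grasp point. The pads swing forward as they close: fully open they stand 13 mm farther back than shut.
Start: joints at [1.186, 0.521, -0.036, 1.599, 0.021, 1.021, -0.113], TCP at [0.193, -0.594, 0.231] pointing down, gripper open.
Joint ranges: [-2.91, 2.91], [-0.3, 2.13], [-1.5, 1.42], [0.17, 2.43], [-1.26, 4.41], [0.16, 1.93], [-2.52, 2.52]. Speed limits (rad/s): [1.89, 1.89, 2.39, 2.39, 3.01, 3.01, 3.01].

INTERFACE

Orientations are given as [roll, pitch, yaw] about the fixed x, y, z axes, in that order (R = Rz(yaw) Ry(pitch) Rx(roll)).
In Python, from workcell import bot gives the robot as it stands.
- The arm moves only by the tool servo_tool, never from a script. Its argument "targets" is a list of rows, each a list of 2 entries, a list of its own where there are three numbers: the shift along the tool's x, y, z in units of 0.05 m (1.0 is 0.05 m), then the turn about the tool's z in units of 5 degrees (1.0 is 5 degrees). A call has 1 to 12 rows; each row shifts and turns the commanded pose from where the row before left it, along the tool's axes as they then stand; what a row does not reach is not made up. A row lasts 1/8 s, in which the tool goes at most 62.5 mm and 10.7 degrees, less where a joint would pass 70% of its speed; a pose out of reach is approached as far as the arm can. A call with a number of a shift or a turn outside -1 to 1 is refused whole. A call with a gripper value outside its range is refused whole. "gripper" is the opening, from -1 (shut) to 1 (fully open), so that 0 is half open, set as the call begins (left out, the last holds). The fingers move at their own pace and stop on an object; "newtons" is the grip in N (left out, the last holds). Time passes only in rows, so rows that do not move let the fingers close. It gives the time, the measured TCP pose, the force and the opening at its end, in the units of the state.
- bot.observe(): the state, without advancing time (a new reading comes with each control period).
- bot.grab_frame(name): name is "scene" or "top" or "wrist"; returns the picture (480x640x3 uint8, blue, green, red); there is no depth.
- bot.get_calibration(name): a dict with "fx", "fy", "cx", "cy" (pixels), "k1" (the pictures are not rectified: a ray, as slopes to the right and down, at radius r is drawn at 1 + k1 r^2 times it, then the intrinsics apply), "pose" (4x4, takes a point from camera to world coordinates). Camera axes: x right, y up, looking along -z (the intrinsics and any distortion apply to the point x, -y, -z); pixel columns grow to the right and rows downward; lengths in m; the calibration is good to about 2 mm. A picture is of the moment at which its call begins: read the wrist's pose just before it. get_calibration takes no time and is no camera call; for the wrist camera it gives the pose at the moment of the call.
- bot.job_done(): hands the job in, once; it reports no verdict.
The state is a dict: "clock": time; "qpos": joint angles; "qd": joint speeds; "joint_efforts": joint torques, N m; "position": TCP position; "tool_rot": TCP orientation; "force": force on the tool from outside, world axes, zero at the start; "moment": the same for the moment, N m; "grip_width": finger opening in m.
Only numpy, scipy, OpenCV 4.12 (cv2) and the standard library are available. Lean on these libraries where they do the work, as an engineer would, in place of code of your own. Each camera call takes 0.05 s, during which the arm holds its last target.

## Working session

There is one attempt and no reset: what is moved stays moved. The work goes in short steps, Python scripts to look and compute and a tool call to move; the robot and the scene stay as the last step left them, time stands still between calls to the robot, and variables do not carry over. Pictures are saved under pics/ and viewed, and the job is handed in when it is done.

Besides the shell and the picture viewer there is one more tool, called after "Request:" by a JSON object that holds its "api" and its "payload", one argument or row to a line. servo_tool: Moves the arm, as the interface text tells. Its arguments: {"type":"object","properties":{"targets":{"type":"array","items":{"type":"array"}},"gripper":{"type":"number"},"newtons":{"type":"number"}},"required":["targets"]}

```bash
mkdir -p pics; python3 - <<'E'
from workcell import bot
import cv2
s=bot.observe();print({k:(v if not hasattr(v,'round') else v) for k,v in s.items()},bot.tcp_to_grasp)
for n in["scene","top","wrist"]:
    c=bot.get_calibration(n);print(n,c)
    cv2.imwrite(f"pics/{n}0.png",bot.grab_frame(n))
E
```

```text
{'clock': 0.0, 'qpos': array([ 1.18580793,  0.52200936, -0.03633906,  1.59998554,  0.02122102,
        1.02107772, -0.11280069]), 'qd': array([ 0.00085157,  0.00034822, -0.00014156,  0.00067914,  0.00119692,
        0.00241897,  0.00046857]), 'joint_efforts': array([-7.07086165e-04, -9.27097392e+01,  1.97979346e+00, -3.69929516e+01,
        1.78649335e-02,  8.08637822e-03,  5.33605407e-05]), 'position': array([ 0.19337759, -0.59399467,  0.23073654]), 'tool_rot': array([-3.14050196e+00,  8.88938323e-05,  3.14798478e-01]), 'force': array([ 0.40251136, -0.18044909,  0.69141371]), 'moment': array([-0.02963457,  0.0041573 , -0.02281575]), 'grip_width': 0.08545121107608043} 0.0187
scene {'fx': 544.9575783336871, 'fy': 544.9575783336871, 'cx': 324.9608551367954, 'cy': 239.39707772841845, 'k1': -0.004963082982759167, 'pose': array([[ 0.65747577, -0.42891944,  0.6194786 ,  1.09953736],
       [ 0.75341578,  0.36387332, -0.54768684, -0.51571302],
       [ 0.0095018 ,  0.82681577,  0.56239257,  0.57706823],
       [ 0.        ,  0.        ,  0.        ,  1.        ]])}
top {'fx': 531.3933482762
[... 247 characters left out ...]
09177443e-04,
        -4.23260891e-02],
       [-5.36673265e-03,  1.89163356e-01,  9.81930966e-01,
         9.61197134e-01],
       [ 0.00000000e+00,  0.00000000e+00,  0.00000000e+00,
         1.00000000e+00]])}
wrist {'fx': 427.76062270412194, 'fy': 427.76062270412194, 'cx': 315.92147667478577, 'cy': 240.08029793647012, 'k1': -0.10373108562392977, 'pose': array([[ 3.09315543e-01,  9.08232753e-01,  2.81845988e-01,
         2.64606074e-01],
       [-9.50959347e-01,  2.95273185e-01,  9.21415593e-02,
        -5.70015005e-01],
       [ 4.64419694e-04, -2.96524893e-01,  9.55025011e-01,
         3.72876830e-01],
       [ 0.00000000e+00,  0.00000000e+00,  0.00000000e+00,
         1.00000000e+00]])}
```

View pics/scene0.png

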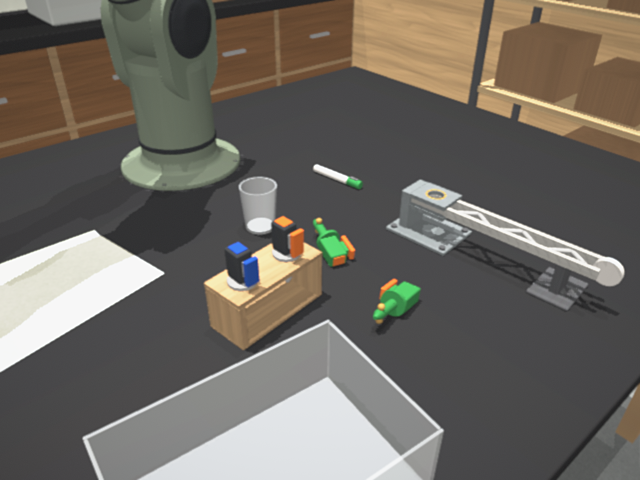

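View pics/top0.png

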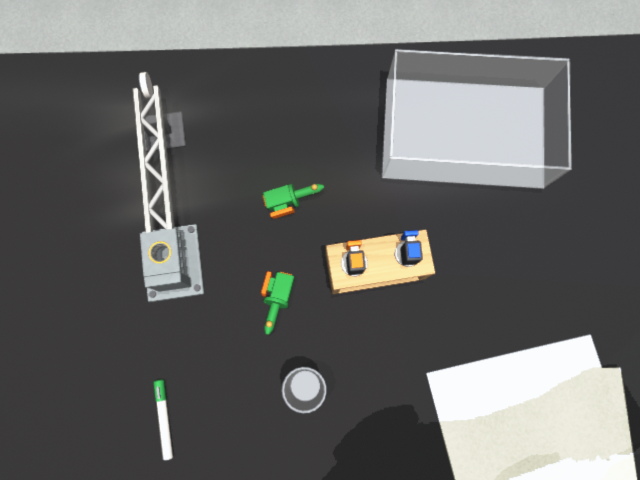

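View pics/wrist0.png

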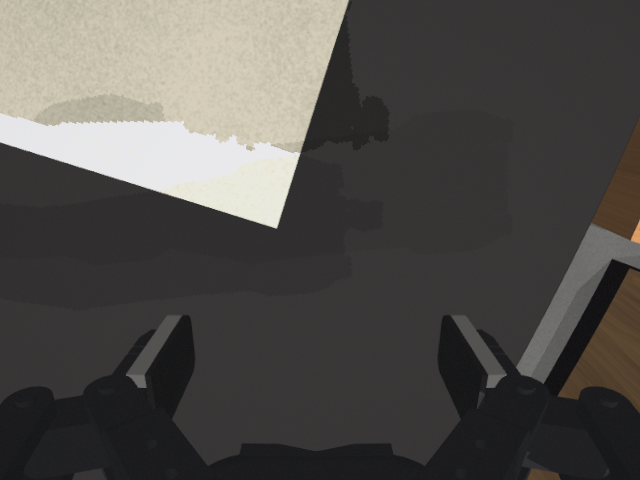

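Candidates in the top view: the black head with an orange patch at (356,261), and two green look-alikes with orange buttons at (280,197) and (280,290). The black one in the rack fits the description. The blue one at (413,251) is the bystander. I'll confirm with a crop.

```bash
python3 - <<'E'
import cv2,numpy as np
t=cv2.imread("pics/top0.png");s=cv2.imread("pics/scene0.png")
a=cv2.resize(t[220:300,320:440],None,fx=5,fy=5,interpolation=cv2.INTER_CUBIC)
cv2.imwrite("pics/cropT.png",a)
cv2.imwrite("pics/cropS.png",cv2.resize(s[205:345,200:330],None,fx=4,fy=4,interpolation=cv2.INTER_CUBIC))
cv2.imwrite("pics/cropB.png",cv2.resize(t[215:305,130:210],None,fx=6,fy=6,interpolation=cv2.INTER_CUBIC))
E
cat > h.py <<'E'
import numpy as np,cv2
def ray(c,u,v):
    K=np.array([[c['fx'],0,c['cx']],[0,c['fy'],c['cy']],[0,0,1]])
    p=cv2.undistortPoints(np.array([[[u,v]]],float),K,np.array([c['k1'],0,0,0,0.]))[0,0]
    P=np.array(c['pose']);return P[:3,3],P[:3,:3]@np.array([p[0],-p[1],-1])
def atz(c,u,v,z):
    o,d=ray(c,u,v);return o+d*(z-o[2])/d[2]
E
```

```text
(no output)
```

View pics/cropT.png

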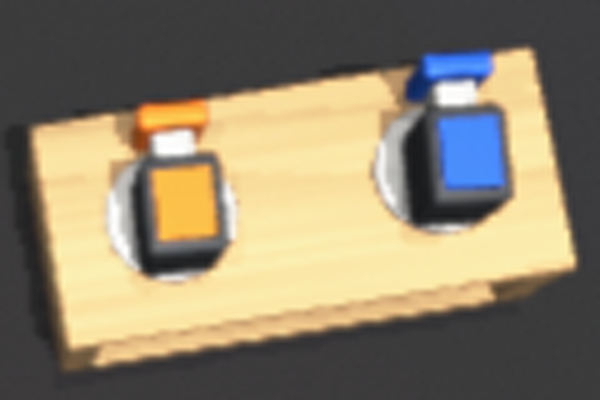

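View pics/cropS.png

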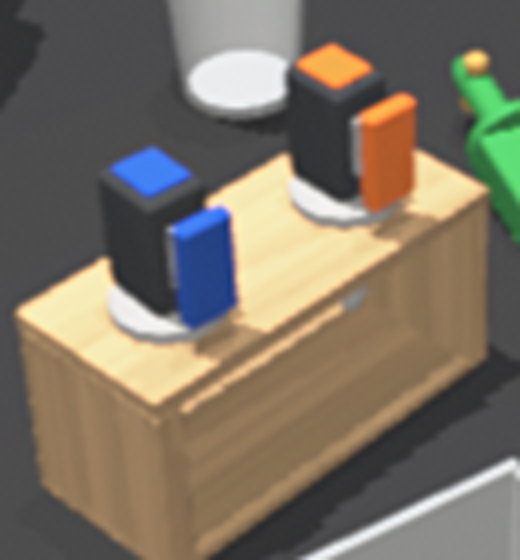

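View pics/cropB.png

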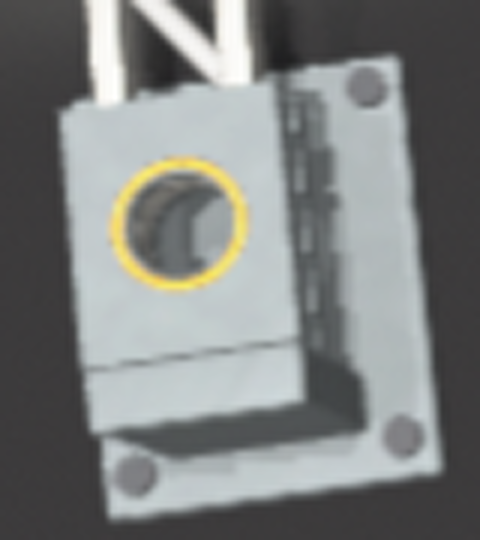

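```bash
python3 - <<'E'
from workcell import bot
from h import *
ct=bot.get_calibration("top");cs=bot.get_calibration("scene")
t=cv2.imread("pics/top0.png");s=cv2.imread("pics/scene0.png")
def seg(img,box,lo,hi):
    x0,y0,x1,y1=box;h=cv2.cvtColor(img[y0:y1,x0:x1],cv2.COLOR_BGR2HSV)
    m=cv2.inRange(h,lo,hi);n,l,st,ce=cv2.connectedComponentsWithStats(m)
    for i in range(1,n):
        if st[i,4]>15: print(st[i]+[x0,y0,0,0,0],ce[i]+[x0,y0])
print('top or');seg(t,(335,235,375,275),(5,200,150),(22,255,255))
print('top bl');seg(t,(395,225,430,270),(100,150,100),(130,255,255))
print('sc or');seg(s,(265,210,310,262),(3,190,150),(22,255,255))
print('ring');seg(t,(140,235,185,275),(18,110,120),(32,255,255))
print('ringS');seg(s,(415,180,460,210),(15,90,100),(35,255,255))
print('collar',atz(ct,354.4,263,.091),'patch',atz(ct,356.9,260.5,.141))
# rack corners
for p in[(32,125),(532,48),(577,268),(62,350)]: print(atz(ct,320+p[0]/5,220+p[1]/5,.085))
for p in[(60,112),(275,85),(303,400),(95,432)]: print('br',atz(ct,130+p[0]/6,215+p[1]/6,.085))
for p in[(150,168),(213,162),(218,240),(155,246)]: print('patch',atz(ct,320+p[0]/5,220+p[1]/5,.141))
print('ring',atz(ct,130+180/6,215+225/6,.085))
E
```

```text
top or
top bl
[402 230  16  10  80] [409.75   233.0875]
[408 243  13  15 165] [413.56363636 250.20606061]
sc or
[291 231  12  26 227] [296.60352423 243.72246696]
ring
[149 242  22  21  80] [159.4125 252.2375]
ringS
[426 190   9   9  23] [428.91304348 194.08695652]
[436 192  10   7  20] [442.1  196.15]
collar [ 0.54666957 -0.11291203  0.091     ] patch [ 0.5430534  -0.11293088  0.141     ]
[ 0.57947241 -0.06788788  0.085     ]
[ 0.60060006 -0.23691241  0.085     ]
[ 0.5257707  -0.24644809  0.085     ]
[ 0.5037194  -0.07509997  0.085     ]
br [0.60859063 0.24485345 0.085     ]
br [0.61449086 0.18490404 0.085     ]
br [0.52530806 0.17555864 0.085     ]
br [0.51828245 0.23244079 0.085     ]
patch [ 0.55428954 -0.10265827  0.141     ]
patch [ 0.55558453 -0.12243065  0.141     ]
patch [ 0.5309459  -0.12279134  0.141     ]
patch [ 0.5296631  -0.10313099  0.141     ]
ring [0.57536729 0.21056834 0.085     ]
```

Confirmed: the black-headed pin with the orange patch and button stands in the rack. Collar centre is about (0.547,-0.113), and the hole ring about (0.575,0.211). I'll move over the pin for a wrist look.

Request:
{"api": "servo_tool", "payload": {
  "targets": [
    [[0.8,-0.58,-0.05],0],
    [[0.8,-0.58,-0.05],0],
    [[0.8,-0.58,-0.05],0],
    [[0.8,-0.58,-0.05],0],
    [[0.8,-0.58,-0.05],0],
    [[0.8,-0.58,-0.05],0],
    [[0.8,-0.58,-0.05],0],
    [[0.8,-0.58,-0.05],0],
    [[0.8,-0.58,-0.05],0],
    [[0.8,-0.58,-0.05],0],
    [[0.8,-0.58,-0.05],0],
    [[0.8,-0.58,-0.05],0]
  ],
  "gripper": 1
}}

```text
clock: 1.65
position: [0.5429, -0.1134, 0.2613]
tool_rot: [3.142, 0.0, 0.315]
force: [0.3, -0.6, 0.6]
grip_width: 0.0856
```

Request:
{"api": "servo_tool", "payload": {
  "targets": [
    [[0,0,0],-1],
    [[0,0,0],-1],
    [[0,0,0],-1],
    [[0,0,0],-1],
    [[0,0,0],-1],
    [[0,0,0],-1],
    [[0,0,0],-1],
    [[0,0,0],-1],
    [[0,0,0],-1],
    [[0,0,0],-1],
    [[0,0,0],-1],
    [[0,0,0],-1]
  ]
}}

```text
clock: 3.15
position: [0.542, -0.1148, 0.2611]
tool_rot: [-3.141, -0.0, 1.365]
force: [1.1, 0.2, -0.4]
grip_width: 0.0858
```

Request:
{"api": "servo_tool", "payload": {
  "targets": [
    [[0,0,0],-1],
    [[0,0,0],-1],
    [[0,0,0],-1],
    [[0,0,0],-0.4],
    [[0,0,0],0],
    [[0,0,0],0]
  ]
}}

```text
clock: 3.9
position: [0.5421, -0.1148, 0.2613]
tool_rot: [-3.141, 0.0, 1.657]
force: [0.9, -0.0, -0.6]
grip_width: 0.0852
```

```bash
python3 - <<'E'
from workcell import bot
import cv2,pickle
c=bot.get_calibration("wrist");f=bot.grab_frame("wrist");s=bot.observe()
print(s['clock'],s['position'],s['tool_rot'],s['qpos'],s['force'])
pickle.dump((c,s),open("w1.pkl","wb"));cv2.imwrite("pics/w1.png",f)
E
```

```text
3.95 [ 0.54216046 -0.11476206  0.26128042] [-3.14155295e+00 -1.19154590e-05  1.65762855e+00] [ 0.48624533  0.41547293 -0.51947059  1.73486168  0.23269598  1.05287701
 -0.02576526] [-0.32799536  0.7838156  -0.27031509]
```

View pics/w1.png

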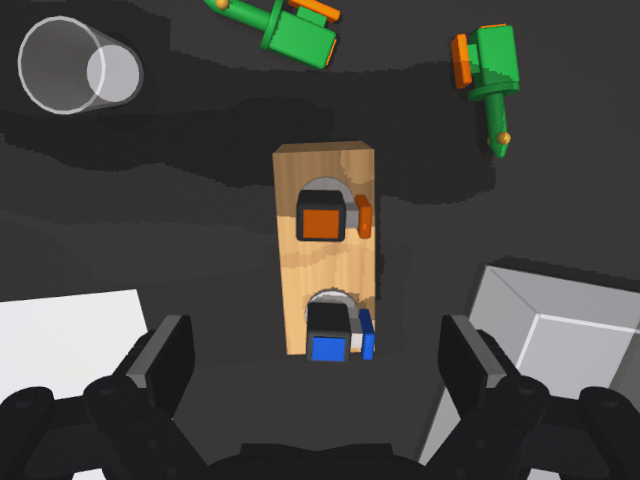

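```bash
python3 - <<'E'
from h import *;import pickle
c,s=pickle.load(open("w1.pkl","rb"))
f=cv2.imread("pics/w1.png")
cv2.imwrite("pics/w1c.png",cv2.resize(f[165:255,270:390],None,fx=6,fy=6,interpolation=cv2.INTER_CUBIC))
P=np.array(c['pose']);print(P)
for u,v,z,n in[(304,209,.141,'p'),(338,209,.141,'p'),(339,238,.141,'p'),(304,238,.141,'p'),(326,205,.091,'collar')]: print(n,atz(c,u,v,z))
E
```

```text
[[ 9.96283243e-01 -8.20015157e-02 -2.63714184e-02  5.34655682e-01]
 [ 8.61346284e-02  9.50987956e-01  2.96989451e-01 -3.85789236e-02]
 [ 7.25316183e-04 -2.98157106e-01  9.54516534e-01  4.03360795e-01]
 [ 0.00000000e+00  0.00000000e+00  0.00000000e+00  1.00000000e+00]]
p [ 0.53267395 -0.10045965  0.141     ]
p [ 0.55397292 -0.09861793  0.141     ]
p [ 0.55654094 -0.11754413  0.141     ]
p [ 0.53416289 -0.11947413  0.141     ]
collar [ 0.5484181  -0.10778852  0.091     ]
```

View pics/w1c.png

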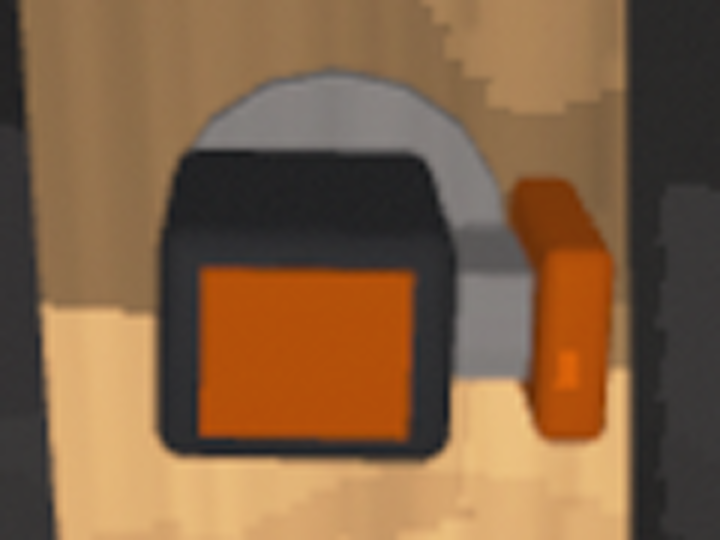

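```bash
python3 - <<'E'
from h import *;import pickle
c,s=pickle.load(open("w1.pkl","rb"))
g=lambda x,y,z=.141:atz(c,270+x/6,165+y/6,z)
for n,p in dict(headL=(160,343),headR=(453,343),headT=(307,228),headB=(307,458),c=(307,343),btnR=(608,345,.138),btnB=(575,438,.138)).items(): print(n,g(*p))
a=g(200,437)-g(410,440);print(np.degrees(np.arctan2(-a[1],-a[0])))
a=g(200,268)-g(414,271);print(np.degrees(np.arctan2(-a[1],-a[0])))
# collar: left top arc tangency
for p in[(335,70),(200,140),(505,220)]: print('col',g(*p,.091))
E
```

```text
headL [ 0.52870674 -0.10939639  0.141     ]
headR [ 0.55958292 -0.1067296   0.141     ]
headT [ 0.54308111 -0.09569573  0.141     ]
headB [ 0.54533798 -0.12076154  0.141     ]
c [ 0.54419391 -0.10806275  0.141     ]
btnR [ 0.57646269 -0.10628497  0.138     ]
btnB [ 0.57418295 -0.11694577  0.138     ]
4.073046259899713
4.11795653921614
col [ 0.54632886 -0.08663924  0.091     ]
col [ 0.53057865 -0.09668941  0.091     ]
col [ 0.56910453 -0.10343145  0.091     ]
```

```bash
python3 - <<'E'
from workcell import bot
from h import *
c=bot.get_calibration("scene")
g=lambda x,y,z:atz(c,200+x/4,205+y/4,z)
for p in[(332,44,.141),(383,70,.141),(341,86,.141),(293,62,.141)]: print(g(*p))
print('collar left/right/bot',g(291,190,.088),g(345,221,.085))
# ring in scene
print('ring',atz(c,436,194.8,.085))
s=cv2.imread("pics/scene0.png");cv2.imwrite("pics/ringS.png",cv2.resize(s[170:230,390:480],None,fx=8,fy=8,interpolation=cv2.INTER_CUBIC))
E
```

```text
[ 0.53049234 -0.09809889  0.141     ]
[ 0.5573419  -0.09480712  0.141     ]
[ 0.55594021 -0.1134388   0.141     ]
[ 0.5312335  -0.11701144  0.141     ]
collar left/right/bot [ 0.53585285 -0.12428714  0.088     ] [ 0.56190882 -0.11835422  0.085     ]
ring [0.57969541 0.21425871 0.085     ]
```

View pics/ringS.png

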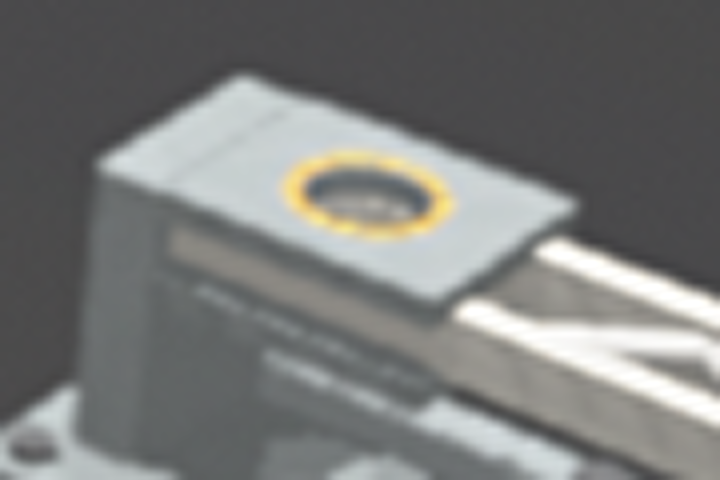

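The wrist view shows the orange head centre at about (321,222) px, with the axis near (0.548,-0.108) and pin yaw about 4°. The top view puts y 5 mm lower, while the scene view agrees with the wrist. Descending.

Request:
{"api": "servo_tool", "payload": {
  "targets": [
    [[0.12,0.17,0],0.18],
    [[0,0,0.4],0],
    [[0,0,0.4],0],
    [[0,0,0.4],0],
    [[0,0,0.4],0],
    [[0,0,0.4],0],
    [[0,0,0],0]
  ]
}}

```text
clock: 4.82
position: [0.5499, -0.1074, 0.1603]
tool_rot: [-3.14, -0.001, 1.643]
force: [0.1, -0.2, 0.5]
grip_width: 0.0854
```

```bash
python3 - <<'E'
from workcell import bot
import cv2
f=bot.grab_frame("wrist");s=bot.observe()
print(s['clock'],s['position'],s['tool_rot'],s['force'])
cv2.imwrite("pics/w2.png",f)
E
```

```text
4.875 [ 0.55032306 -0.10748104  0.16122608] [-3.14091320e+00 -4.64860493e-04  1.64291894e+00] [0.17154408 0.6124781  0.0395327 ]
```

View pics/w2.png

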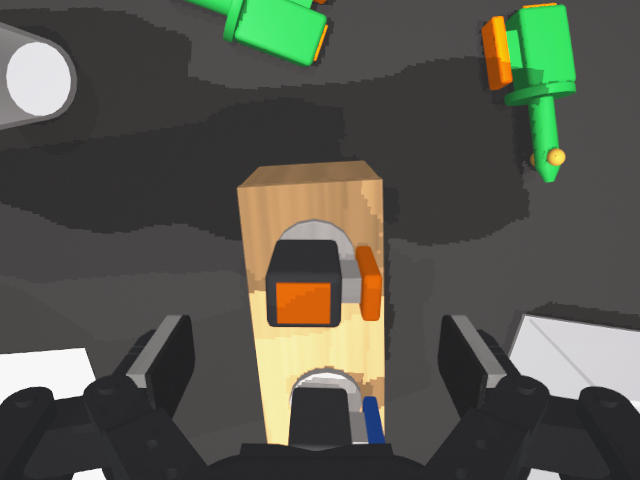

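```bash
python3 - <<'E'
from workcell import bot
from h import *
c=bot.get_calibration("wrist")
for p in[(268,300,.141),(341,300,.141),(304,274,.141),(304,327,.141),(381,298,.138),(316,220,.091)]: print(atz(c,*p))
E
```

```text
[ 0.5296336  -0.10932794  0.141     ]
[ 0.56000304 -0.10712129  0.141     ]
[ 0.5438875  -0.09658196  0.141     ]
[ 0.54541262 -0.12087369  0.141     ]
[ 0.57718824 -0.10643139  0.138     ]
[ 0.54809535 -0.08656732  0.091     ]
```

Request:
{"api": "servo_tool", "payload": {
  "targets": [
    [[-0.02,0,0.4],0],
    [[0,0,0.4],0],
    [[0,0,0.3],0],
    [[0,0,0.18],0],
    [[0,0,0],0],
    [[0,0,0],0]
  ]
}}

```text
clock: 5.62
position: [0.5505, -0.109, 0.0979]
tool_rot: [3.141, 0.0, 1.643]
force: [0.4, -0.1, 0.1]
grip_width: 0.0854
```

Request:
{"api": "servo_tool", "payload": {
  "targets": [
    [[0,0,0],0],
    [[0,0,0],0],
    [[0,0,0],0],
    [[0,0,0],0],
    [[0,0,0],0],
    [[0,0,0],0],
    [[0,0,0],0],
    [[0,0,0],0],
    [[0,0,0],0]
  ],
  "gripper": -1,
  "newtons": 40
}}

```text
clock: 6.75
position: [0.5499, -0.1092, 0.0981]
tool_rot: [-3.141, 0.001, 1.643]
force: [-8.4, 0.3, 17.4]
grip_width: 0.0389
```

```bash
python3 - <<'E'
from workcell import bot
import cv2
f=bot.grab_frame("wrist");g=bot.grab_frame("scene");s=bot.observe()
print(s['clock'],s['position'],s['tool_rot'],s['force'],s['grip_width'])
cv2.imwrite("pics/w3.png",f[:, :]);cv2.imwrite("pics/s3.png",cv2.resize(g[150:350,180:340],None,fx=3.5,fy=3))
E
```

```text
6.85 [ 0.54995998 -0.109248    0.09813362] [-3.14136567e+00  6.33518952e-04  1.64275907e+00] [-8.46272994  0.77287312 17.49809305] 0.03840348934728382
```

View pics/w3.png

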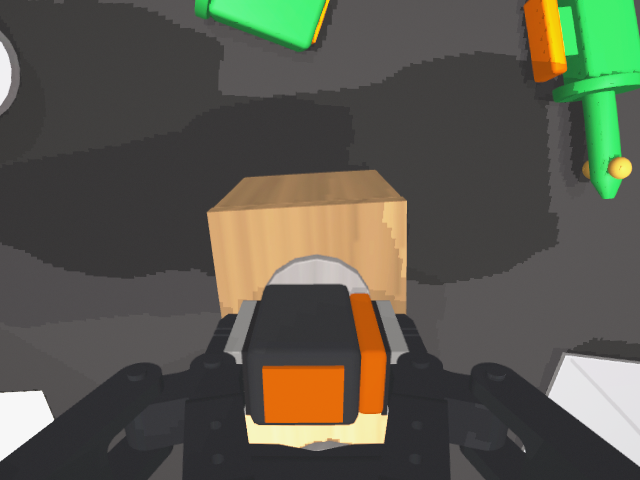

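View pics/s3.png

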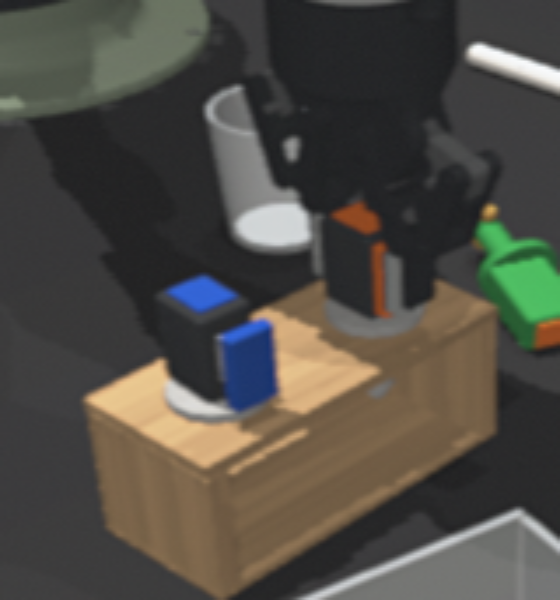

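Grip width is 38.4 mm, so the button is fully in, and the head is still upright. The 17 N of force is from the pads swinging down. Lifting out.

Request:
{"api": "servo_tool", "payload": {
  "targets": [
    [[0,0,-0.1],0],
    [[0,0,-0.1],0],
    [[0,0,-0.2],0],
    [[0,0,-0.3],0],
    [[0,0,0],0]
  ]
}}

```text
clock: 7.48
position: [0.5509, -0.1092, 0.1338]
tool_rot: [3.139, 0.001, 1.643]
force: [-0.4, -0.6, -1.1]
grip_width: 0.0383
```

Request:
{"api": "servo_tool", "payload": {
  "targets": [
    [[0,0,-0.3],0],
    [[0,0,-0.4],0],
    [[0,0,-0.4],0],
    [[0,0,-0.2],0],
    [[0,0,0],0],
    [[0,0,0],0]
  ]
}}

```text
clock: 8.22
position: [0.5498, -0.109, 0.1967]
tool_rot: [-3.141, -0.0, 1.643]
force: [0.2, 0.4, -1.8]
grip_width: 0.0377
```

```bash
python3 - <<'E'
from workcell import bot
import cv2
f=bot.grab_frame("wrist");g=bot.grab_frame("scene");s=bot.observe()
print(s['clock'],s['position'],s['tool_rot'],s['force'],s['grip_width'])
cv2.imwrite("pics/w4.png",f);cv2.imwrite("pics/s4.png",cv2.resize(g[120:320,180:380],None,fx=3,fy=3))
E
```

```text
8.325 [ 0.54984882 -0.10900734  0.19661197] [-3.14050242e+00 -3.47007631e-04  1.64304816e+00] [-0.54925655  0.54710497 -1.50638151] 0.038471659051787545
```

View pics/w4.png

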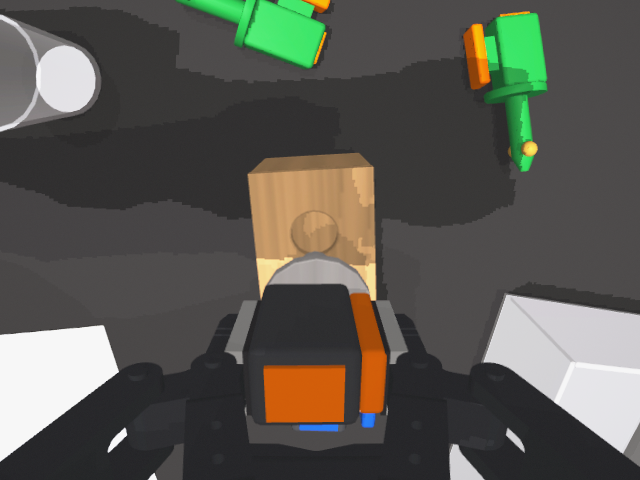

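View pics/s4.png

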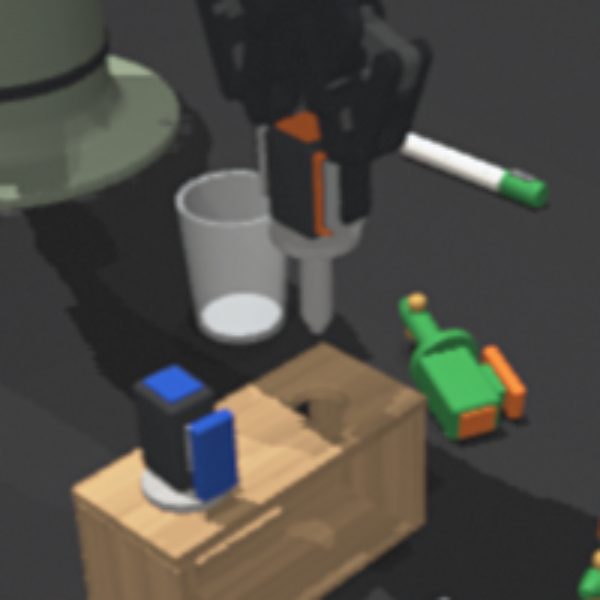

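The pin is out, hanging upright with its button in. The rack hole shows at (314,232) px. Moving over the bracket.

Request:
{"api": "servo_tool", "payload": {
  "targets": [
    [[0.4,0.07,0],0],
    [[0.7,0.11,0],0],
    [[0.7,0.11,0],0],
    [[0.7,0.11,0],0],
    [[0.7,0.11,0],0],
    [[0.7,0.11,0],0],
    [[0.7,0.11,0],0],
    [[0.7,0.11,0],0],
    [[0.7,0.11,0],0],
    [[0.4,0.07,0],0],
    [[0,0,0],0],
    [[0,0,0],0]
  ]
}}

```text
clock: 9.82
position: [0.5781, 0.2125, 0.197]
tool_rot: [-3.141, 0.001, 1.642]
force: [0.1, -0.5, -2.0]
grip_width: 0.0382
```

```bash
python3 - <<'E'
from workcell import bot
import cv2,pickle
c=bot.get_calibration("wrist");f=bot.grab_frame("wrist");s=bot.observe()
print(s['clock'],s['position'],s['tool_rot'],s['force'],s['grip_width'])
pickle.dump((c,s),open("w5.pkl","wb"))
cv2.imwrite("pics/w5.png",f)
cv2.imwrite("pics/w5c.png",cv2.resize(f[190:330,230:400],None,fx=4,fy=4,interpolation=cv2.INTER_CUBIC))
cv2.imwrite("pics/w4c.png",cv2.resize(cv2.imread("pics/w4.png")[190:330,230:400],None,fx=4,fy=4,interpolation=cv2.INTER_CUBIC))
E
```

```text
9.875 [0.57819131 0.21235135 0.19714923] [-3.14140505e+00  8.17040184e-04  1.64155722e+00] [-0.02695496  0.04380004 -2.38306461] 0.03833969859335428
```

View pics/w5.png

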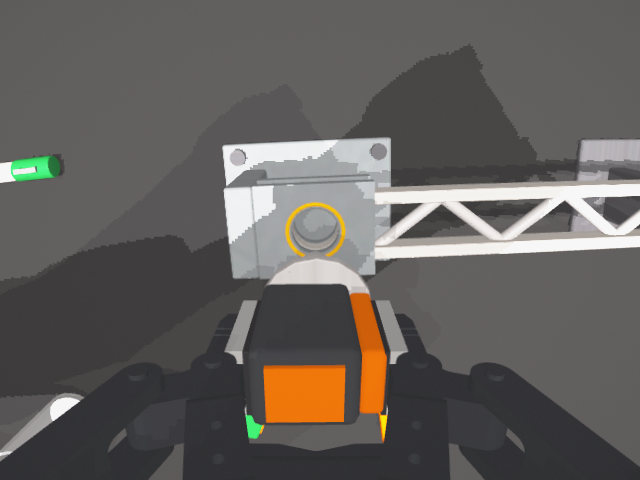

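View pics/w5c.png

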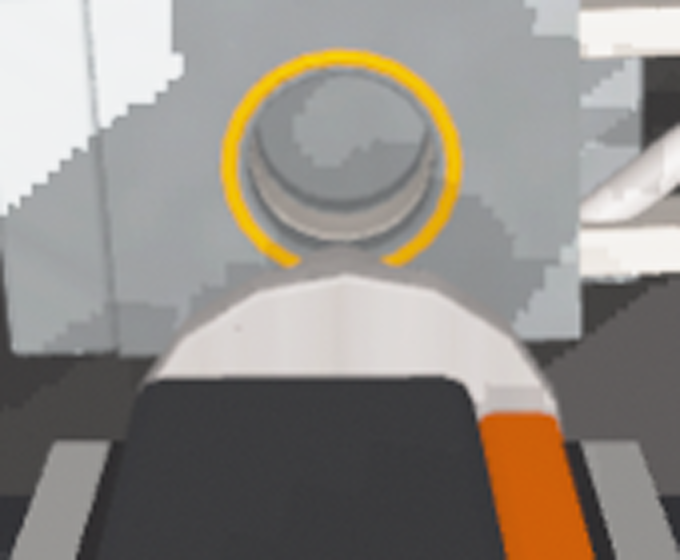

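View pics/w4c.png

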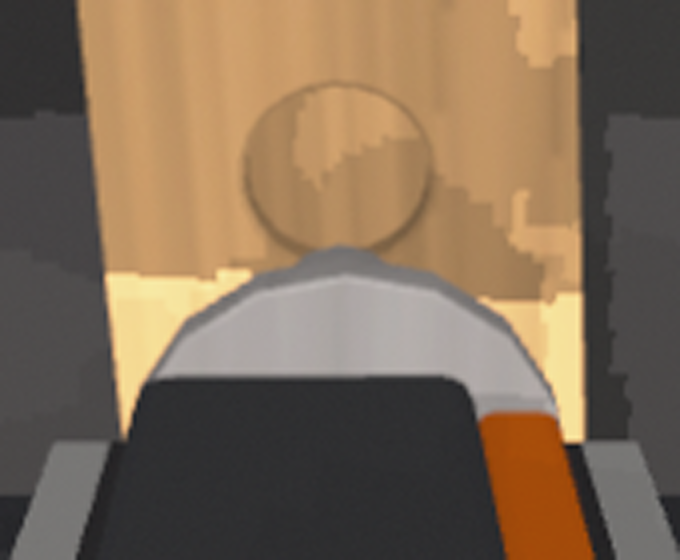

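```bash
python3 - <<'E'
from h import *;import pickle
c,s=pickle.load(open("w5.pkl","rb"))
g=lambda x,y,z:atz(c,230+x/4,190+y/4,z)
f=cv2.imread("pics/w5.png");h=cv2.cvtColor(f,cv2.COLOR_BGR2HSV)
m=cv2.inRange(h,(18,200,150),(32,255,255));m[:195]=0;m[258:]=0;m[:,:280]=0;m[:,350:]=0
pts=np.argwhere(m)[:,::-1].astype(float)
W=np.array([atz(c,u,v,.085)[:2] for u,v in pts])
def circ(W):
    A=np.c_[2*W,np.ones(len(W))];x=np.linalg.lstsq(A,(W**2).sum(1),rcond=None)[0];return x[:2],np.sqrt(x[2]+x[:2]@x[:2])
print('ring',circ(W),len(W))
# collar top rim
zc=s['position'][2]-.0981+.091
Q=np.array([g(x,y,zc)[:2] for x,y in[(152,378),(185,345),(220,318),(275,290),(345,275),(420,292),(480,320),(520,358),(556,410)]])
print('collar',circ(Q),zc)
Q=np.array([g(x,y,zc-.006)[:2] for x,y in[(145,380),(188,325),(240,287),(305,258),(342,248),(385,260),(440,280),(500,317)]])
print('collar bottom',circ(Q))
print(s['position'])
E
```

```text
ring (array([0.57651732, 0.21513348]), np.float64(0.0173900749322327)) 413
collar (array([0.57748765, 0.21337807]), np.float64(0.021426026922902942)) 0.19004923481975833
collar bottom (array([0.5772908 , 0.21428823]), np.float64(0.02076381015527247))
[0.57819131 0.21235135 0.19714923]
```

Request:
{"api": "servo_tool", "payload": {
  "targets": [
    [[0.03,-0.015,0.2],0],
    [[0,0,0.3],0],
    [[0,0,0.3],0],
    [[0,0,0.2],0],
    [[0,0,0.15],0],
    [[0,0,0.15],0],
    [[0,0,0.1],0],
    [[0,0,0],0]
  ]
}}

```text
clock: 10.88
position: [0.577, 0.2152, 0.1271]
tool_rot: [-3.141, 0.0, 1.643]
force: [-0.1, -0.4, -1.6]
grip_width: 0.0381
```

```bash
python3 - <<'E'
from workcell import bot
import cv2
g=bot.grab_frame("scene");f=bot.grab_frame("wrist");s=bot.observe()
print(s['clock'],s['position'],s['tool_rot'],s['force'],s['grip_width'])
cv2.imwrite("pics/s6.png",cv2.resize(g[80:280,350:550],None,fx=3,fy=3));cv2.imwrite("pics/w6.png",f)
E
```

```text
10.975 [0.57724902 0.21532143 0.12754676] [ 3.14128305e+00 -1.50329615e-04  1.64293913e+00] [ 0.21134551 -0.52560602 -2.62800909] 0.03838180535351107
```

View pics/s6.png

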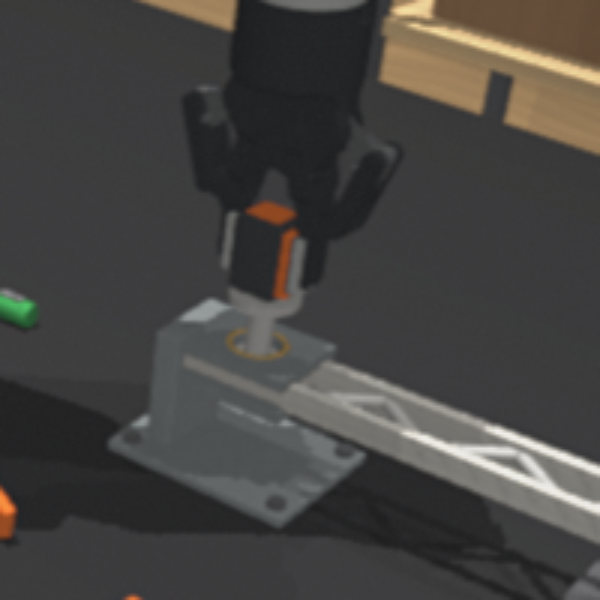

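The nose is in the hole with no side force. Pushing home.

Request:
{"api": "servo_tool", "payload": {
  "targets": [
    [[0,0,0.15],0],
    [[0,0,0.15],0],
    [[0,0,0.1],0],
    [[0,0,0.08],0],
    [[0,0,0.06],0],
    [[0,0,0],0],
    [[0,0,0],0]
  ]
}}

```text
clock: 11.85
position: [0.5772, 0.2153, 0.1005]
tool_rot: [3.141, -0.0, 1.643]
force: [-0.3, 0.2, -1.8]
grip_width: 0.0384
```

Request:
{"api": "servo_tool", "payload": {
  "targets": [
    [[0,0,0.03],0],
    [[0,0,0.03],0],
    [[0,0,0],0]
  ]
}}

```text
clock: 12.22
position: [0.5772, 0.2153, 0.0983]
tool_rot: [3.141, 0.0, 1.643]
force: [-6.0, -3.7, 16.7]
grip_width: 0.0384
```

```bash
python3 - <<'E'
from workcell import bot
import cv2
g=bot.grab_frame("scene");s=bot.observe()
print(s['clock'],s['position'],s['force'],s['grip_width'])
cv2.imwrite("pics/s7.png",cv2.resize(g[110:250,380:520],None,fx=4,fy=4))
E
```

```text
12.275 [0.57722403 0.21529035 0.09834055] [-6.94894504 -3.01131179 16.90799981] 0.03861895962122657
```

View pics/s7.png

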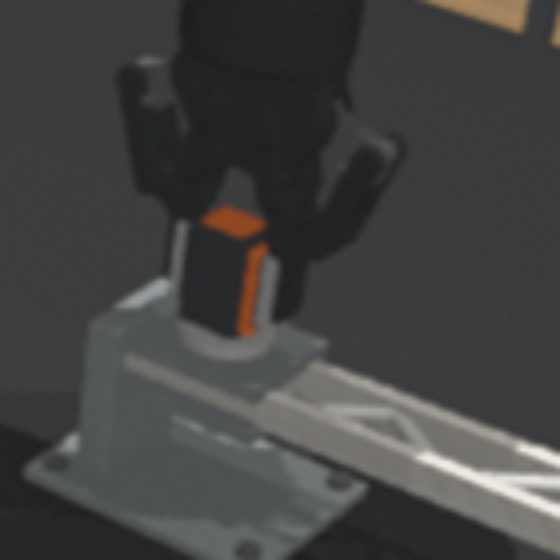

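The collar lies on the bracket face. Releasing.

Request:
{"api": "servo_tool", "payload": {
  "targets": [
    [[0,0,0],0],
    [[0,0,0],0],
    [[0,0,0],0],
    [[0,0,0],0],
    [[0,0,0],0],
    [[0,0,0],0],
    [[0,0,0],0],
    [[0,0,0],0]
  ],
  "gripper": 1
}}

```text
clock: 13.28
position: [0.5771, 0.2152, 0.0973]
tool_rot: [3.142, 0.0, 1.643]
force: [0.1, -0.2, 0.0]
grip_width: 0.0853
```

Request:
{"api": "servo_tool", "payload": {
  "targets": [
    [[0,0,-0.1],0],
    [[0,0,-0.3],0],
    [[0,0,-0.4],0],
    [[0,0,-0.4],0],
    [[0,0,-0.4],0],
    [[0,0,-0.4],0],
    [[0,0,0],0],
    [[0,0,0],0]
  ]
}}

```text
clock: 14.28
position: [0.577, 0.2151, 0.1972]
tool_rot: [-3.141, 0.0, 1.643]
force: [0.3, -0.1, -0.4]
grip_width: 0.0852
```

```bash
python3 - <<'E'
from workcell import bot
import cv2,pickle
g=bot.grab_frame("scene");c=bot.get_calibration("wrist");f=bot.grab_frame("wrist");s=bot.observe()
print(s['clock'],s['position'],s['force'],s['grip_width'])
pickle.dump((c,s),open("w8.pkl","wb"))
cv2.imwrite("pics/s8.png",cv2.resize(g[130:270,380:520],None,fx=4,fy=4));cv2.imwrite("pics/w8.png",f)
cv2.imwrite("pics/s8f.png",g)
E
```

```text
14.375 [0.57682905 0.21504583 0.19675533] [0.47346665 0.21575568 1.55154225] 0.08499675452015217
```

View pics/s8.png

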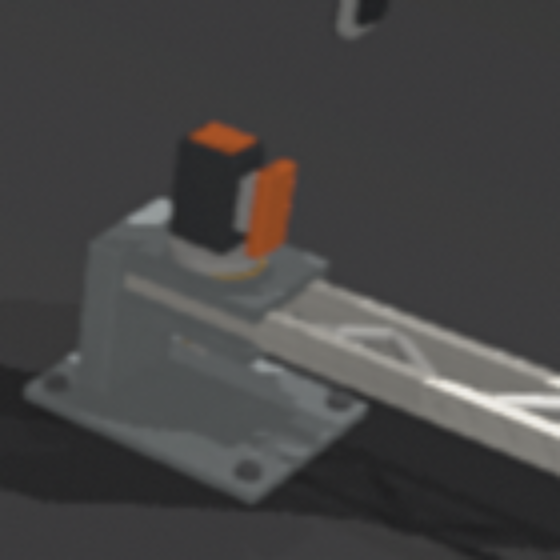

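View pics/w8.png

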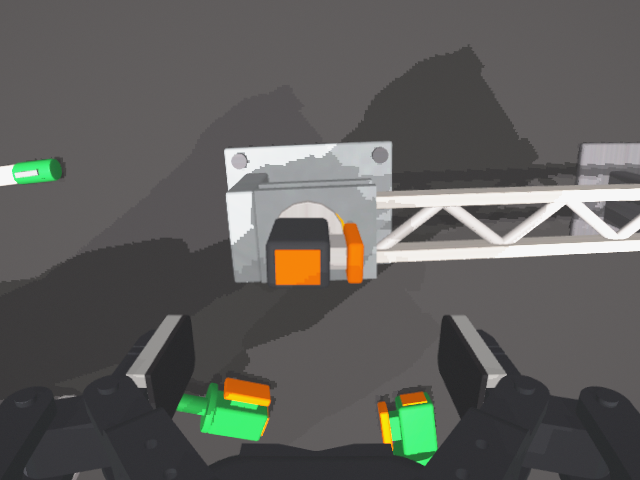

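View pics/s8f.png

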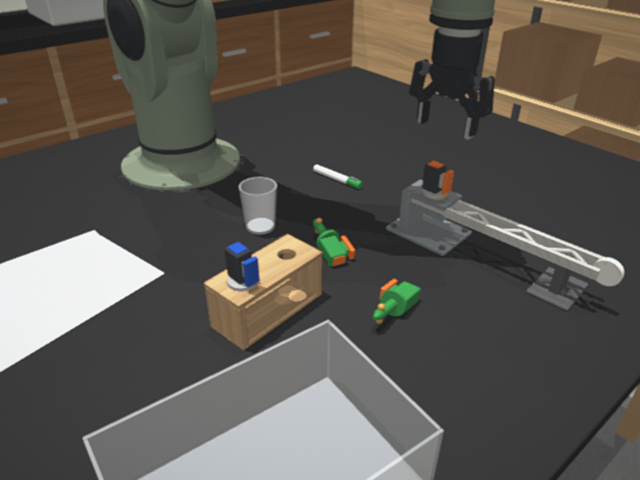

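```bash
python3 - <<'E'
from h import *;import pickle
c,s=pickle.load(open("w8.pkl","rb"))
f=cv2.imread("pics/w8.png")
cv2.imwrite("pics/w8c.png",cv2.resize(f[195:295,250:380],None,fx=6,fy=6,interpolation=cv2.INTER_CUBIC))
E
```

```text
(no output)
```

View pics/w8c.png

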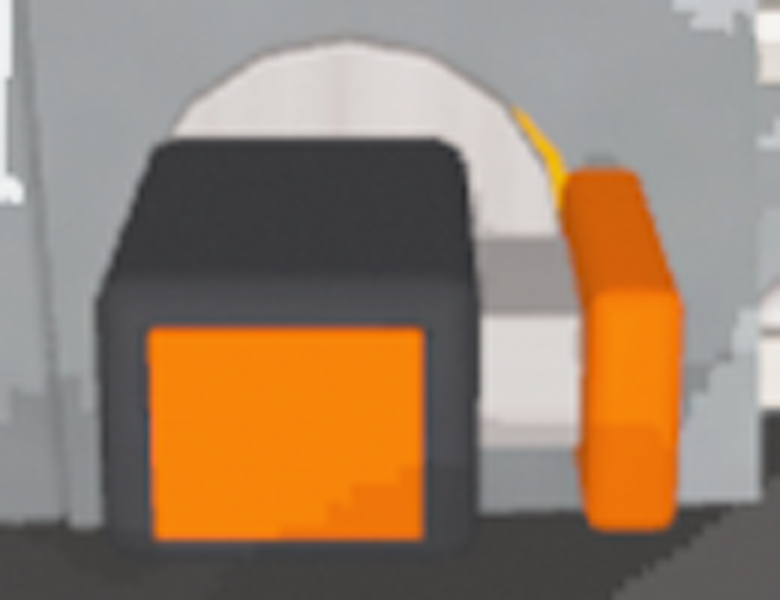

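```bash
python3 - <<'E'
from h import *;import pickle
c,s=pickle.load(open("w8.pkl","rb"))
g=lambda x,y,z:atz(c,250+x/6,195+y/6,z)[:2]
def circ(W):
    A=np.c_[2*W,np.ones(len(W))];x=np.linalg.lstsq(A,(W**2).sum(1),rcond=None)[0];return x[:2],np.sqrt(x[2]+x[:2]@x[:2])
print('collar',circ(np.array([g(x,y,.091) for x,y in[(175,135),(195,100),(265,55),(345,40),(425,55),(515,108),(550,175),(560,215)]])))
L=g(100,415,.141);R=g(680,410,.138);H=g(478,415,.141)
print('L,R face',L,R,'size',R-L,H-L,'axis at top',L+.02*np.array([.997,.072]),R-.029*np.array([.997,.072]))
print('T,B',g(290,282,.141),g(290,553,.141))
E
```

```text
collar (array([0.57154567, 0.21639871]), np.float64(0.021252788262116358))
L,R face [0.55162207 0.21544168] [0.59968218 0.21821683] size [0.04806011 0.00277515] [0.03106038 0.00225019] axis at top [0.57156207 0.21688168] [0.57076918 0.21612883]
T,B [0.56656791 0.22804777] [0.56797577 0.20425211]
```

The pin is upright: the axis at the head top and at the collar agree within 1 mm. It sits about 5 mm off the hole axis, within the 12 mm limit. The button is fully out, with a 48 mm span as before the grasp. Handing in.

```bash
python3 - <<'E'
from workcell import bot
bot.job_done();print(bot.observe()['clock'])
E
```

```text
the job is handed in; nothing more can be done
the job is handed in; nothing more can be done
```

The orange pin is locked in the bracket, and I handed the job in at about 14.4 s of the 43 s allowed. I squeezed the button fully in (38 mm grip), drew the pin out of the rack, and lowered it through the hole. The collar touched down at the expected height with about 17 N. I then opened the gripper and backed 0.1 m clear.

Last checks in the wrist and scene pictures:
- **Pin:** it is upright with the collar on the bracket face. It sits about 5 mm off the hole axis, because the button pushed it to one side of the play on release; the limit is 12 mm.
- **Button:** it is out, with a measured span of 48 mm, the same as before I gripped it.
- **Blue pin:** it still stands in its place in the rack, judged by eye only.
- **Disagreement:** the top camera read y about 4–5 mm lower than the other two, so I relied on the wrist and scene views. I saw no failed checks.
- **Not checked:** I did not see the balls themselves under the bracket; I infer they locked from the button being out.

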